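Lock the tube rotator's disc with its cross-pin for loading

TASK

Lock the tube rotator so that its disc can be loaded: take the red-headed lock pin out of the yellow rack and stand it in the brass bushing on the bearing housing, where it comes to rest on the shaft. Then turn the disc by hand until you feel one of the shaft's hidden cross-holes come under the pin and the pin drops in and stops the disc - stop at once, do not wrench the disc against the pin - and push the pin firmly through until its red head is fully home on the bushing, then let go. Leave the tubes and everything else on the bench where they are.

Things in the scene. Friction and masses are not known exactly. Their poses are not given: they have to be found in the camera images.
- lock_pin: lock pin: smooth polished steel shank 12 mm across, 90 mm long, hemispherical tip; red cylindrical plastic head 26 mm across, 26 mm long; 38 to 75 g. Origin at the tip's lowest point, z along the pin to the head: head's underside at z = 90 mm, flat top at 116 mm. Starts upright in any of the rack's holes, tip 4 mm above the bench, the head wholly above the tubes beside it
- pin_top (a point): middle of the flat top of the pin's red head. When a cross-hole comes under it, the pin drops about 18 mm by its own weight, onto a spring ball half way through the hub, and stops the disc. From there it must be pushed, with about 7 to 15 N, past the ball into the wall below until the head rests on the bushing; the ball then holds it by friction
- rotator: tube rotator (disc mixer), fixed. Grey base x -95 to 95, y -100 to 200 mm, 18 mm high; white motor housing y 57 to 187, x -75 to 75 mm, 186 mm high; grey bearing housing y -22 to 22 mm, a drum of 46 mm radius about the shaft; beyond it the overhung white disc. Origin on the bench under the middle of the bearing housing; z up, front is -x; the shaft axis runs along y at x = 0, z = 120 mm
- disc_centre (a point): centre of the white disc (axes: the rotator's; it does not turn with the disc). Disc 190 mm across, 8 mm thick, square to the shaft (y); 12 equal grey clips stand 14 mm out on its -y face at 36 to 58 mm radius, the rim outside is bare. Fast on the shaft, turns endlessly both ways, stays where left, takes about 0.12 N m to turn. Once the pin is in, more than about 20 N at the rim would bend it
- hub (a point): point on the shaft axis under the bushing (axes: the rotator's). Hidden here in the bearing housing the shaft has a hub 40 mm across with two straight cross-holes, 15 mm wide, at right angles through its axis: one comes under the bushing every quarter turn. Where they stand at the start is unknown (17 degrees or more off); nothing outside shows it. Pinned, about 7 degrees of play are left either way
- lock_bushing: brass bushing, a round boss 32 mm across on the bearing housing, with a hole 13.5 mm wide, leaning 30 degrees from vertical to the rotator's front (-x). Origin at the centre of the hole's mouth, z outward along the hole. The hole guides a pin for 34 mm, then it rests on the hub, tip at z = -36 mm, unless a cross-hole is there. Fully home: tip at z = -90 mm, head top at z = 26 mm
- tube_1: a capped sample tube standing in the yellow rack, 12 mm across and 64 mm tall with a green cap 15 mm across; origin at its bottom
- tube_2: a capped sample tube standing in the yellow rack, 12 mm across and 64 mm tall with a green cap 15 mm across; origin at its bottom
- tube_3: a capped sample tube standing in the yellow rack, 12 mm across and 64 mm tall with a green cap 15 mm across; origin at its bottom
- rack: the yellow tube rack, fixed on the bench, 166 mm (x) by 84 mm (y) and 54 mm high, with 2 rows of 4 holes, 38 mm apart along x (at -57, -19, 19 and 57 mm) and 40 mm across y (at -20 and 20 mm), each 13.5 mm wide; its floor is 4 mm thick. Origin on the bench under its middle
- carrier: a black sample carrier with a hook handle and clear tubes, 220 mm long, 22 mm wide, 98 mm high, standing loose; origin at its underside's centre
- marker_pen: a marker pen lying on the bench, 133 mm long, 15 mm thick; origin under its middle
- tip_box: an open blue box, 120 by 85 mm, 55 mm high, standing loose; origin under its centre
- reagent: an amber bottle with a red cap, 52 mm across, 110 mm tall, standing loose; origin under its centre
- beaker: an empty glass beaker, 70 mm across, 85 mm tall, standing loose; origin under its centre
Things that resemble listed ones, but are neither listed nor needed, are in the scene too. There is more than one size of the lock_pin; the job needs the largest.

How it is judged:
By the outcome, as a careful person would: the job done as asked, in the order asked, and still so for the second after the job is handed in, with the robot touching nothing.
It also fails if it takes over 64 s, if anything falls off the work surface, if the arm or the gripper's body presses on something with over 40 N, if the wrist force passes 120 N, or if a joint passes its speed limit or range.

ROBOT

A 6-joint arm with a two-finger parallel gripper is mounted at the origin on the work surface. World frame = base frame: x ahead of the robot, y to its left, z up, the work surface at z = 0. Lengths are in mm, angles in rad, forces in N, time in s.
With the tool pointing down it reaches from about 275 to 725 mm from the base axis. Payload 15.9 kg.
Tool frame: the origin (TCP) lies on the centre line of the jaws, within the pads' length; the fingertips stand manip.tip_reach ahead of it and the grasp point (between the pads) is the TCP (manip.tip_reach is the distance from the TCP to the fingertips, in mm); z points along the fingers, y is the line along which they close (so a half turn about z gives the same grasp; the last joint's range is limited). The gripper opens to 85 mm and grips with 20 to 120 N. Pads are 22 mm wide; open, the fingers measure 114 mm over their backs; the gripper's body (76 mm by 85 mm) begins 54 mm behind the grasp point. The pads swing forward as they close: fully open they stand 13 mm farther back than shut.
Start: joints at [-1.261, 0.213, -0.034, 1.323, 0, 1.571], TCP at [152.428, -476.184, 250.306] pointing down, gripper open.
Joint ranges: [-2.98, 2.98], [-0.74, 1.72], [-1.14, 1.35], [-2.1, 2.04], [-1.57, 1.44], [-3.14, 3.14]. Speed limits (rad/s): [1.89, 1.89, 2.39, 2.57, 3.14, 3.14].

INTERFACE

Orientations are given as a unit quaternion [w, x, y, z].
In Python, from plant import sensors, vision, manip, nets gives the robot as it stands.
- The arm moves only by the tool send_rows, never from a script. Its argument "commands" is a list of rows, each a list of 5 numbers: the shift along the world's x, y, z in cm, then the turn about the world's z in rad, then the finger opening in cm, from 0 to 8.54. A call has 1 to 12 rows; each row shifts and turns the commanded pose from where the row before left it; what a row does not reach is not made up. A row lasts 1/8 s, in which the tool goes at most 62.5 mm and 10.7 degrees, less where a joint would pass 70% of its speed; a pose out of reach is approached as far as the arm can. A call with a gripper value outside its range is refused whole. The fingers move at their own pace and stop on an object; "grip_force" is the grip in N (left out, the last holds). Time passes only in rows, so rows that do not move let the fingers close. It gives the time, the measured TCP pose, the force and the opening at its end, in the units of the state.
- sensors.read_state(): the state, without advancing time (a new reading comes with each control period).
- vision.camera(name): name is "scene" or "top" or "wrist"; returns a dict with "image" (384x512x3 uint8, red, green, blue), "range_z" (384x512 float32, mm along the optical axis (not along the pixel's ray), 0 where there is no reading), "intrinsics" (3x3 intrinsics, pixels), "k1" (the pictures are not rectified: a ray, as slopes to the right and down, at radius r is drawn at 1 + k1 r^2 times it, then the intrinsics apply), "T" (4x4, takes a point from camera to world coordinates). Camera axes: x right, y up, looking along -z (the intrinsics and any distortion apply to the point x, -y, -z); pixel columns grow to the right and rows downward; lengths in mm; the calibration is good to about 2 mm. A picture is of the moment at which its call begins.
- manip.sign_off(): hands the job in, once; it reports no verdict.
Trained networks look in a picture, given as the dict that the camera call returned (one of the last four; its "shot" number tells which), for a name from the list of things; names that differ only in an ending like _2 or _b are one class to them, and where a whole thing is asked for, a point or a joint stands for the part that bears it (a point fixed in the world has none). Each returns a list of dicts, best first, with "conf" (0 to 1); they miss things now and then, are a little off and sometimes report something else, mostly with a low value. They report only what shows in the picture. A call takes as long as a camera call. They do not tell look-alikes from the thing itself.
- nets.silhouettes(picture, name): "mask" (384x512 bool, what is visible of it) and "at" ([column, row] in pixels, amid what is visible of it).
The state is a dict: "clock": time; "joint_positions": joint angles; "qd": joint speeds; "effort": joint torques, N m; "tool_pos": TCP position; "tcp_rot": TCP orientation; "force": force on the tool from outside, world axes, zero at the start; "torque": the same for the moment, N m; "grip_width": finger opening in mm.
Only numpy, scipy, OpenCV 4.12 (cv2) and the standard library are available. Lean on these libraries where they do the work, as an engineer would, in place of code of your own. Each camera call takes 0.05 s, during which the arm holds its last target. There are 200 camera calls.

## Working session

There is one attempt and no reset: what is moved stays moved. The work goes in short steps, Python scripts to look and compute and a tool call to move; the robot and the scene stay as the last step left them, time stands still between calls to the robot, and variables do not carry over. Pictures are saved under pics/ and viewed, on a budget of 10 in all, crops included, one or two more only if the job needs it, and the job is handed in when it is done.

Besides the shell and the picture viewer there is one more tool, called after ">>>" in YAML: its name, and indented under it one key for each argument. send_rows: Moves the arm, as the interface text tells. Its arguments: {"type":"object","properties":{"commands":{"type":"array","items":{"type":"array","items":{"type":"number"}}},"grip_force":{"type":"number"}},"required":["commands"]}

```bash
mkdir -p pics; ls; cat > h.py <<'E'
import numpy as np, cv2
from plant import sensors, vision, manip, nets
def save(im,n): cv2.imwrite('pics/'+n, im[:,:,::-1])
def world(c,uv,rz=None):
    """pixel(s) -> world using range"""
    uv=np.atleast_2d(np.array(uv,float)); K=np.array(c['intrinsics'])
    p=cv2.undistortPoints(uv.reshape(-1,1,2),K,np.array([c['k1'],0,0,0,0.])).reshape(-1,2)
    if rz is None: rz=c['range_z'][uv[:,1].astype(int),uv[:,0].astype(int)]
    P=np.c_[p[:,0]*rz,-p[:,1]*rz,-np.ones(len(p))*rz]
    T=np.array(c['T']); return P@T[:3,:3].T+T[:3,3]
def pix(c,P):
    T=np.array(c['T']); q=(np.atleast_2d(P)-T[:3,3])@T[:3,:3]
    s=np.c_[q[:,0]/-q[:,2],-q[:,1]/-q[:,2]]; s=s*(1+c['k1']*(s**2).sum(1,keepdims=True))
    K=np.array(c['intrinsics']); return s@K[:2,:2].T+K[:2,2]
def cloud(c,m):
    m=m&(c['range_z']>0); v,u=np.nonzero(m); return world(c,np.c_[u,v])
E
python3 - <<'E'
from h import *
a=vision.camera('scene');b=vision.camera('top')
im=np.vstack([a['image'],b['image']]); im=cv2.resize(im,(400*1,600)) if 0 else im
save(a['image'],'scene0.png');save(b['image'],'top0.png')
print(manip.tip_reach, sensors.read_state())
for c,n in((a,'scene'),(b,'top')):
  print(n,np.array(c['T']).round(2).tolist(),c['k1'],np.array(c['intrinsics']).tolist())
  for t in ['lock_pin','rotator','lock_bushing','rack','disc_centre','tube_1']:
    for d in nets.silhouettes(c,t):
      print(t,round(d['conf'],2),d['at'],d['mask'].sum(), np.median(cloud(c,d['mask']),0).round(0))
E
```

```text
pics
19.0 {'clock': 0.1, 'joint_positions': array([-1.26099508e+00,  2.13286150e-01, -3.49620423e-02,  1.32349853e+00,
        7.40981943e-06,  1.57080597e+00]), 'qd': array([-0.00166577, -0.00048551,  0.00085732,  0.0006399 ,  0.00049589,
       -0.00160878]), 'effort': array([ 8.22376132e-04, -6.87246680e+01,  4.87805021e+01,  1.21541542e-02,
        1.77316014e-05, -6.23724048e-06]), 'tool_pos': array([ 152.35305439, -475.9349048 ,  249.88964582]), 'tcp_rot': array([-4.70078630e-04,  9.88027500e-01,  1.54277130e-01, -6.96560126e-05]), 'force': array([ 1.04094847, -0.74931979,  0.12013854]), 'torque': array([0.05156816, 0.02318595, 0.03385967]), 'grip_width': 85.42684467101812}
scene [[0.85, -0.31, 0.43, 1079.71], [0.53, 0.48, -0.7, -842.0], [0.01, 0.82, 0.57, 844.19], [0.0, 0.0, 0.0, 1.0]] -0.01484641171732776 [[498.96205049081715, 0.0, 247.2737219037937], [0.0, 498.96205049081715, 190.44570581260282], [0.0, 0.0, 1.0]]
lock_pin 0.74 [123.0, 318.4] 145 [ 502. -400.   68.]
lock_pin 0.71 [115.0, 252.4] 109 [ 354. -261.   55.]
lock_pin 0.67 [132.6, 267.1] 246 [ 462. -303.  107.]
rotator 0.37 [251.9, 316.1] 3085 [ 702. -228.   23.]
rotator 0.36 [250.9, 149.9] 241 [375. 297.  69.]
rack 0.72 [152.0, 290.3] 2910 [ 504. -302.   52.]
disc_centre 0.71 [279.2, 198.5] 8713 [616.  71. 138.]
tube_1 0.4 [158.1, 276.2] 62 [ 505. -270.   64.]
tube_1 0.4 [158.4, 297.0] 51 [ 535. -317.   65.]
top [[0.03, 0.99, -0.15, 382.24], [-1.0, 0.03, 0.0, 8.52], [0.01, 0.15, 0.99, 1211.81], [0.0, 0.0, 0.0, 1.0]] 0.0016688757230187894 [[362.7309396915736, 0.0, 253.6785607886825], [0.0, 362.7309396915736, 189.6239070504223], [0.0, 0.0, 1.0]]
lock_pin 0.56 [350.7, 222.9] 63 [ 457. -294.  119.]
rotator 0.59 [211.6, 182.3] 5987 [566. 143. 147.]
lock_bushing 0.36 [210.4, 181.9] 6249 [568. 142. 142.]
rack 0.76 [343.2, 215.3] 1449 [ 482. -277.   54.]
disc_centre 0.91 [213.3, 183.6] 6271 [567. 141. 142.]
```

View pics/scene0.png

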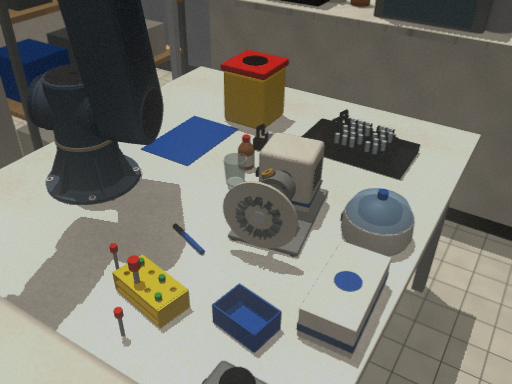

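View pics/top0.png

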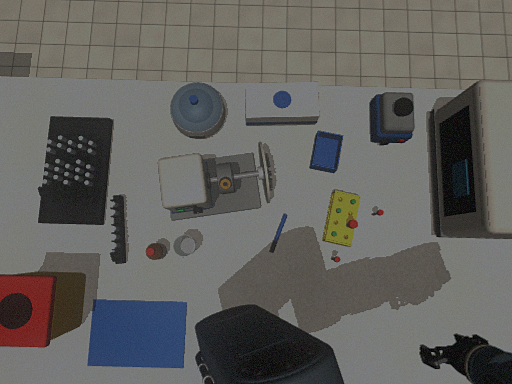

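The scene view shows three red-headed pins: one standing in the yellow rack with the biggest head (133,262), and two smaller ones outside it at (113,248) and (118,313). A red bottle cap is at (246,140). By the description I choose the rack pin. I'll check it in a close wrist crop once I'm over it, and locate the rack and rotator now.

```bash
cat > m.py <<'E'
from h import *
from scipy.optimize import least_squares
a=vision.camera('scene');b=vision.camera('top')
full=np.ones((384,512),bool)
for c,n in((a,'scene'),(b,'top')):
  P=cloud(c,full); 
  d=[x for x in nets.silhouettes(c,'rack')][0]
  R=cloud(c,cv2.dilate(d['mask'].astype(np.uint8),np.ones((5,5))).astype(bool)); R=R[(R[:,2]>46)&(R[:,2]<58)]
  r=cv2.minAreaRect(R[:,:2].astype(np.float32)); print(n,'rack',r,np.median(R[:,2]))
  H=P[(P[:,2]>178)&(P[:,2]<200)&(P[:,0]>450)&(P[:,0]<720)&(P[:,1]>120)&(P[:,1]<420)]
  r=cv2.minAreaRect(H[:,:2].astype(np.float32)); print(n,'motor top',r,len(H),np.median(H[:,2]))
  hsv=cv2.cvtColor(c['image'],cv2.COLOR_RGB2HSV)
  red=((hsv[...,0]<8)|(hsv[...,0]>172))&(hsv[...,1]>150)&(hsv[...,2]>80)
  k,l,s,ce=cv2.connectedComponentsWithStats(red.astype(np.uint8))
  for i in range(1,k):
    if 8<s[i,4]<600:
      C=cloud(c,l==i)
      if len(C): print(' red',ce[i].round(1),s[i,4],np.median(C,0).round(1),np.percentile(C,[3,97],axis=0).round(0).tolist())
d=nets.silhouettes(a,'disc_centre')
if d:
  Q=cloud(a,cv2.erode(d[0]['mask'].astype(np.uint8),np.ones((3,3))).astype(bool)); Q=Q[Q[:,2]>30]
  # rim face plane: ransac
  best=None; rng=np.random.default_rng(0)
  for _ in range(400):
    p=Q[rng.choice(len(Q),2)]; v=p[1]-p[0]; nn=np.array([-v[1],v[0],0]); L=np.linalg.norm(nn)
    if L<30: continue
    nn/=L; m=abs((Q-p[0])@nn)<2.0
    if best is None or m.sum()>best.sum(): best=m
  S=Q[best]; u,s_,vt=np.linalg.svd(S-S.mean(0),full_matrices=False); nrm=vt[2]*np.sign(vt[2,1])
  print('disc normal(+y)',nrm,'yaw',np.degrees(np.arctan2(-nrm[0],nrm[1])),len(S),len(Q))
  ex=np.array([nrm[1],-nrm[0],0]);ex/=np.linalg.norm(ex)
  uv=np.c_[S@ex,S[:,2]]; print('extent',np.percentile(uv,[0.5,99.5],axis=0)); (cc,rr)=cv2.minEnclosingCircle(uv.astype(np.float32)); print(cc,rr,'face n.',np.median(S@nrm), 'centre',ex*cc[0]+nrm*np.median(S@nrm))
  np.save('disc.npy',S)
save(cv2.resize(b['image'][140:240,150:290],(784,560),interpolation=cv2.INTER_CUBIC),'topcrop.png')
E
python3 m.py
```

```text
scene rack ((480.20172119140625, -284.03863525390625), (86.54563903808594, 170.25277709960938), 78.74905395507812) 53.41864902939574
scene motor top ((566.9268188476562, 210.893310546875), (147.53431701660156, 134.7725372314453), 9.957963943481445) 1327 185.04378041700272
 red [245.9 136.8] 26 [362.4 302.8 109.4] [[352.0, 295.0, 105.0], [371.0, 313.0, 112.0]]
 red [112.9 246.6] 39 [ 352.6 -261.5   78.3] [[345.0, -267.0, 67.0], [359.0, -254.0, 81.0]]
 red [133.2 262.6] 139 [ 462.1 -305.1  117.8] [[449.0, -312.0, 99.0], [470.0, -292.0, 121.0]]
 red [117.6 310. ] 45 [ 500.5 -397.6   78.7] [[492.0, -405.0, 76.0], [507.0, -390.0, 81.0]]
top rack ((480.859375, -282.1348876953125), (84.94197845458984, 165.8115997314453), 78.57133483886719) 54.05227517794651
top motor top ((566.2352294921875, 213.27444458007812), (148.3564453125, 127.40546417236328), 9.705367088317871) 2168 185.65141321839099
 red [380.  211.9] 20 [ 499.4 -394.3   77.3] [[493.0, -402.0, 75.0], [506.0, -388.0, 82.0]]
 red [353.3 223.6] 50 [ 456.8 -297.6  119.7] [[448.0, -309.0, 116.0], [469.0, -288.0, 122.0]]
 red [149.6 250.8] 31 [360.2 311.3 110.9] [[351.0, 300.0, 107.0], [369.0, 318.0, 114.0]]
 red [337. 259.] 21 [ 350.6 -257.9   77.9] [[345.0, -264.0, 75.0], [357.0, -251.0, 83.0]]
disc normal(+y) [-1.69513340e-01  9.85527890e-01  7.93337966e-05] yaw 9.759524880060914 2159 7291
extent [[506.64403883  33.22716991]
 [686.11443655 211.84717869]]
(597.4583129882812, 119.17547607421875) 96.7982406616211 face n. -132.31914576606974 centre [ 6.11241693e+02 -2.91270538e+01 -1.04973802e-02]
```

View pics/topcrop.png

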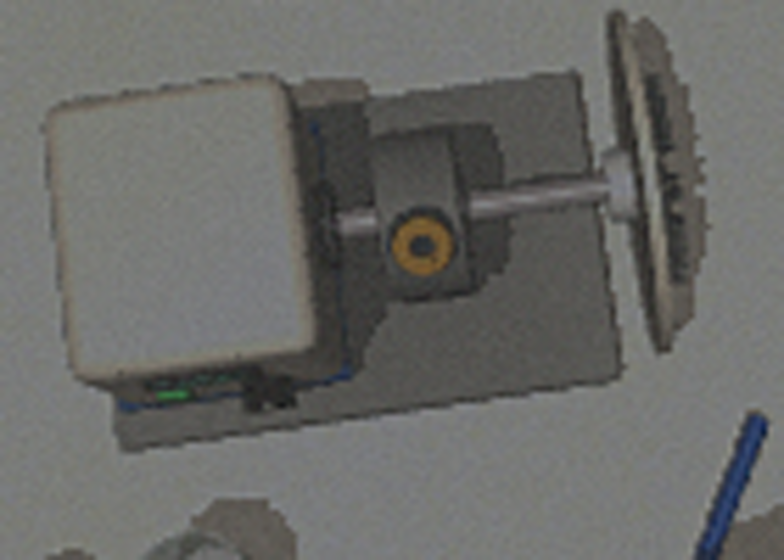

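The crop shows the brass bushing, its hole at crop pixel (423,245), and the disc well clear at the right. Rotator yaw is about 9.8° with its origin near (588,92). The big pin is in rack hole (-19,-20), near (458,-299). Next I move over the pin and test the wrist turn sense on the way.

>>> send_rows:
  commands:
    - [2.5,1.5,0,0.18,8.5]
    - [2.5,1.5,0,0.18,8.5]
    - [2.5,1.5,0,0.18,8.5]
    - [2.5,1.5,0,0.18,8.5]

```text
clock: 1.45
tool_pos: [253.2, -415.7, 250.3]
tcp_rot: [0.0, 0.869, 0.495, -0.0]
force: [0.8, -1.1, 0.3]
grip_width: 84.8
```

```bash
python3 -c "
from h import *
s=sensors.read_state();print(s['clock'],s['joint_positions'].round(3),s['tool_pos'],s['tcp_rot'])"
```

```text
1.45 [-1.024  0.185 -0.069  1.317 -0.     1.082] [ 253.17055963 -415.6583551   250.33964417] [ 5.25525483e-05  8.68885990e-01  4.95012256e-01 -1.15929284e-05]
```

>>> send_rows:
  commands:
    - [1.7,0.97,0,0.18,8.5]
    - [1.7,0.97,0,0.18,8.5]
    - [1.7,0.97,0,0.18,8.5]
    - [1.7,0.97,0,0.18,8.5]
    - [1.7,0.97,0,0.18,8.5]
    - [1.7,0.97,0,0.18,8.5]
    - [1.7,0.97,0,0.18,8.5]
    - [1.7,0.97,0,0.18,8.5]
    - [1.7,0.97,0,0.18,8.5]
    - [1.7,0.97,0,0.18,8.5]
    - [1.7,0.97,0,0.18,8.5]
    - [1.7,1.0,0,0.18,8.5]

```text
clock: 2.95
tool_pos: [457.0, -299.1, 250.3]
tcp_rot: [-0.0, -0.027, 1.0, 0.0]
force: [-0.1, -0.2, 0.5]
grip_width: 84.7
```

>>> send_rows:
  commands:
    - [0,0,0,0.12,8.5]
    - [0,0,0,0,8.5]
  grip_force: 60

```text
clock: 3.2
tool_pos: [456.6, -299.4, 250.2]
tcp_rot: [-0.0, -0.084, 0.996, 0.0]
force: [0.3, -0.1, -0.3]
grip_width: 84.8
```

```bash
cat > w.py <<'E'
from h import *
c=vision.camera('wrist'); s=sensors.read_state()
print(s['clock'],s['joint_positions'].round(3),s['tool_pos'].round(1),s['tcp_rot'].round(4))
q=s['tcp_rot']; print('closing deg',np.degrees(2*np.arctan2(q[2],q[1])-np.pi/2))
print(np.array(c['T']).round(3).tolist(),c['k1'],np.array(c['intrinsics']).round(1).tolist())
hsv=cv2.cvtColor(c['image'],cv2.COLOR_RGB2HSV)
red=((hsv[...,0]<8)|(hsv[...,0]>172))&(hsv[...,1]>150)&(hsv[...,2]>60)
k,l,st,ce=cv2.connectedComponentsWithStats(red.astype(np.uint8))
for i in range(1,k):
  if 60<st[i,4]:
    C=cloud(c,l==i)
    if len(C):
      top=C[C[:,2]>np.percentile(C[:,2],95)-4]; cc,r=cv2.minEnclosingCircle(top[:,:2].astype(np.float32))
      print('red',ce[i].round(1),st[i,4],'top z',np.median(top[:,2]).round(1),'circ',np.round(cc,1),round(r,1))
d=nets.silhouettes(c,'rack')
if d:
  R=cloud(c,d[0]['mask']); R=R[abs(R[:,2]-54)<4]; print('rack',cv2.minAreaRect(R[:,:2].astype(np.float32)),R[:,2].mean())
save(c['image'],'wrist0.png')
E
python3 w.py
```

```text
3.25 [-0.581  0.309  0.092  1.354 -0.    -0.746] [ 456.4 -299.5  250.3] [-0.     -0.0826  0.9966  0.    ]
closing deg 99.48087507805577
[[-0.166, -0.941, -0.295, 380.862], [0.986, -0.159, -0.049, -312.674], [-0.001, -0.299, 0.954, 374.717], [0.0, 0.0, 0.0, 1.0]] -0.06522517117548476 [[290.8, 0.0, 261.8], [0.0, 290.8, 186.4], [0.0, 0.0, 1.0]]
red [321.9  72.7] 249 top z 79.6 circ [ 349.8 -259.4] 8.4
red [261.7 182.2] 594 top z 120.6 circ [ 456.6 -300.1] 12.5
red [168.5 192.4] 239 top z 79.7 circ [ 498.1 -397.2] 8.7
rack ((479.95458984375, -284.3724365234375), (84.43879699707031, 166.75015258789062), 78.5348129272461) 54.756082183850346
```

View pics/wrist0.png

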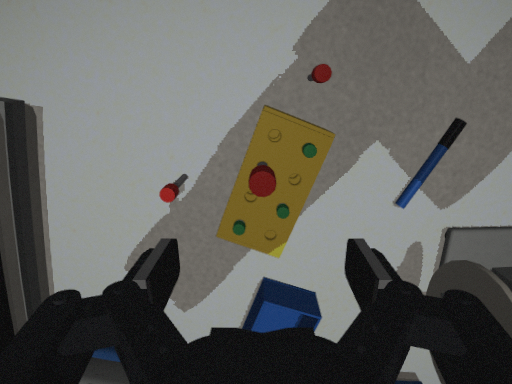

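The wrist view shows the big red head (12.5 mm radius, top at z 120) at (262,182) in the rack, and the two small-headed pins outside the rack at (321,73) and (168,192). The choice is confirmed, so I descend and grip the head.

>>> send_rows:
  commands:
    - [0,0,-4,0,8.5]
    - [0,0,-4,0,8.5]
    - [0,0,-3.5,0,8.5]
    - [0,0,-2.3,0,8.5]
    - [0,0,0,0,2.0]
    - [0,0,0,0,2.0]
    - [0,0,0,0,2.0]
    - [0,0,0,0,2.0]
    - [0,0,0,0,2.0]
  grip_force: 40

```text
clock: 4.42
tool_pos: [457.0, -299.9, 113.2]
tcp_rot: [0.001, -0.084, 0.996, -0.001]
force: [0.4, -0.7, 6.2]
grip_width: 24.5
```

>>> send_rows:
  commands:
    - [0,0,2,0,2.0]
    - [0,0,4.5,0,2.0]
    - [0,0,4.5,0,2.0]
    - [0,0,4.5,0,2.0]
    - [0,0,4.5,0,2.0]
    - [0,0,3.7,0,2.0]
    - [0,0,0,0,2.0]

```text
clock: 5.3
tool_pos: [457.1, -299.9, 351.9]
tcp_rot: [0.002, -0.084, 0.996, -0.001]
force: [-0.4, -0.3, -0.7]
grip_width: 24.7
```

>>> send_rows:
  commands:
    - [1.9,4.6,0,0,2.0]
    - [1.9,4.6,0,0,2.0]
    - [1.9,4.6,0,0,2.0]
    - [1.9,4.6,0,0,2.0]
    - [1.9,4.6,0,0,2.0]
    - [1.9,4.6,0,0,2.0]
    - [1.9,4.6,0,0,2.0]
    - [1.9,4.6,0,0,2.0]
    - [1.9,4.6,0,0,2.0]
    - [1.9,4.6,0,0,2.0]
    - [1.8,4.6,0,0,2.0]
    - [0,0,0,0,2.0]

```text
clock: 6.8
tool_pos: [661.1, 191.8, 348.2]
tcp_rot: [-0.001, -0.085, 0.996, -0.0]
force: [-0.1, -0.1, -0.9]
grip_width: 24.7
```

```bash
python3 - <<'E'
from h import *
c=vision.camera('scene');save(cv2.resize(c['image'][20:300,130:430],(750,600)) if 0 else cv2.resize(c['image'][40:280,140:440],(750,600),interpolation=cv2.INTER_CUBIC),'held1.png')
s=sensors.read_state();print(s['clock'],s['joint_positions'].round(3),s['tool_pos'].round(1),s['force'].round(1),s['grip_width'])
E
```

```text
6.85 [ 0.281  0.779  1.126  1.92  -0.     0.111] [660.7 190.4 349. ] [ 0.5 -0.1 -0.3] 24.848298234627794
```

View pics/held1.png

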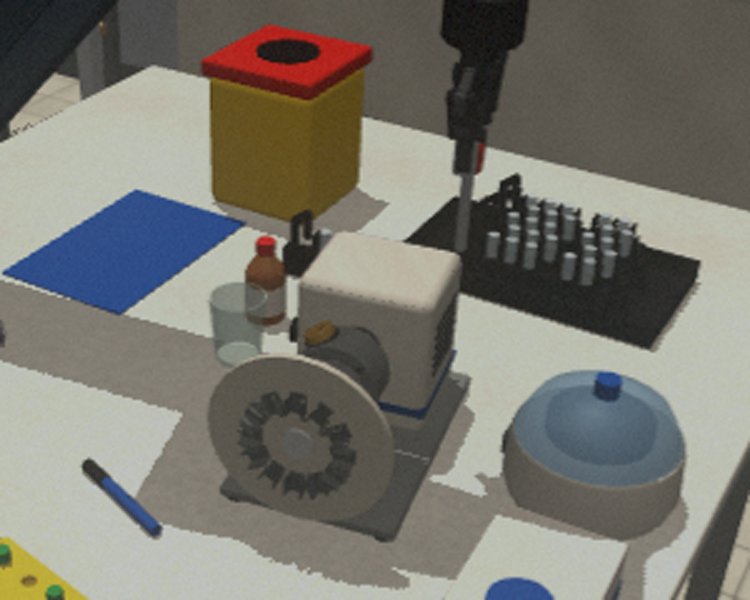

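The pin hangs straight in the gripper at crop (465,200), just beyond the motor housing's +x side. I lower it beside the housing, then draw it back over the housing edge so it pivots about the closing axis.

>>> send_rows:
  commands:
    - [0.6,0.1,-2,0,2.0]
    - [0.2,0.0,-3.5,0,2.0]
    - [0,0,-3.9,0,2.0]
    - [0,0,0,0,2.0]
  grip_force: 30

```text
clock: 7.35
tool_pos: [665.4, 188.7, 254.2]
tcp_rot: [-0.004, -0.083, 0.997, -0.001]
force: [-0.2, -0.4, 0.1]
grip_width: 24.7
```

>>> send_rows:
  commands:
    - [-0.6,-0.1,0,0,2.0]
    - [-0.6,-0.1,0,0,2.0]
    - [-0.6,-0.1,0,0,2.0]
    - [-0.6,-0.1,0,0,2.0]
    - [-0.6,-0.1,0,0,2.0]
    - [0,0,0,0,2.0]

```text
clock: 8.1
tool_pos: [637.9, 185.5, 257.5]
tcp_rot: [0.0, -0.084, 0.996, 0.0]
force: [2.7, 0.9, 1.1]
grip_width: 24.8
```

>>> send_rows:
  commands:
    - [-0.7,-0.12,0,0,2.0]
    - [-0.7,-0.12,0,0,2.0]
    - [-0.7,-0.12,0,0,2.0]
    - [-0.6,-0.1,0,0,2.0]
    - [0,0,0,0,2.0]

```text
clock: 8.72
tool_pos: [610.6, 180.8, 257.4]
tcp_rot: [-0.0, -0.084, 0.996, 0.0]
force: [2.2, 0.5, 2.0]
grip_width: 24.5
```

```bash
cat > tilt.py <<'E'
import sys
from h import *
Y=np.radians(9.76); ex=np.array([np.cos(Y),np.sin(Y),0]); ey=np.array([-np.sin(Y),np.cos(Y),0])
s=sensors.read_state(); p=s['tool_pos']; print(s['clock'],p.round(1),'ex',p@ex,'ey',p@ey,s['force'].round(1),s['grip_width'])
for n in sys.argv[2:]:
  c=vision.camera(n)
  for d in nets.silhouettes(c,'lock_pin'): 
    C=cloud(c,d['mask']); print(n,round(d['conf'],2),np.round(d['at']),d['mask'].sum(),np.median(C,0).round(0))
    if len(C) and np.linalg.norm(np.median(C,0)-p)<120:
      np.save('pin_'+n+'.npy',C)
      S=C[C[:,2]<p[2]-25]
      if len(S)>8:
        u,_,v=np.linalg.svd(S-np.median(S,0),full_matrices=False); v=v[0]*np.sign(v[0,2]); print(' axis rot-frame',(v@ex).round(3),(v@ey).round(3),v[2].round(3),'tilt',np.degrees(np.arctan2(-v@ex,v[2])).round(1),'low end',S[S[:,2].argmin()].round(1))
  u0,v0=pix(c,p+[0,0,-40])[0]; u0=int(np.clip(u0,70,442));v0=int(np.clip(v0,56,328))
  save(cv2.resize(c['image'][v0-56:v0+56,u0-70:u0+70],(750,600),interpolation=cv2.INTER_CUBIC),sys.argv[1]+n+'.png'); print('crop',u0-70,v0-56)
E
python3 tilt.py t1 scene
```

```text
8.725 [610.6 180.8 257.4] ex 632.4593450371698 ey 74.69729243866091 [2.2 0.5 2. ] 24.52268615928699
scene 0.63 [113. 249.] 106 [ 353. -261.   67.]
scene 0.47 [124. 316.] 142 [ 502. -399.   69.]
scene 0.46 [313. 146.] 235 [638. 182. 213.]
 axis rot-frame 0.226 -0.89 0.395 tilt -29.7 low end [560.3 458.9  -3.3]
crop 232 88
```

View pics/t1scene.png

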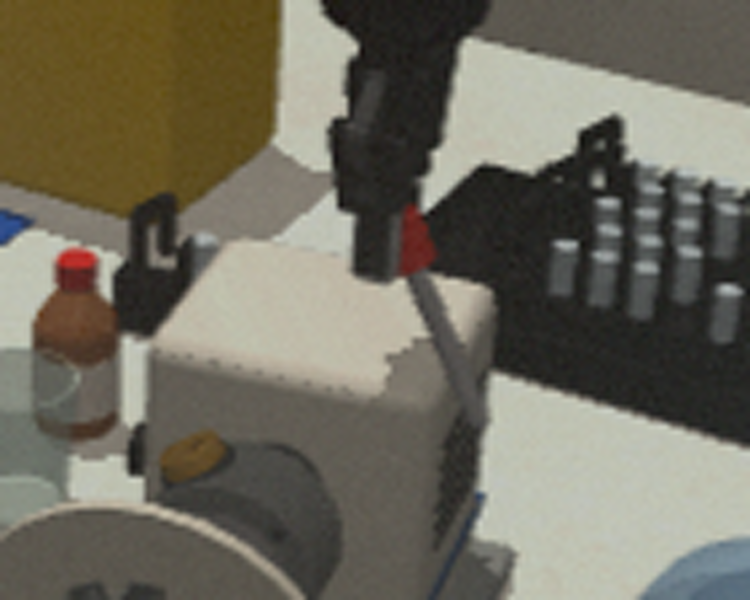

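The pin pivoted: in the crop the shank runs from (418,280) to (480,425), leaning the right way. I compute its tilt by intersecting those rays with the gripper's mid-plane.

```bash
cat >> h.py <<'E'
Y=np.radians(9.76); EX=np.array([np.cos(Y),np.sin(Y),0]); EY=np.array([-np.sin(Y),np.cos(Y),0])
def onplane(c,uv,n,d):
    o=np.array(c['T'])[:3,3]; r=world(c,uv,np.ones(len(np.atleast_2d(uv))))-o
    return o+r*((d-o@n)/(r@n))[:,None]
E
python3 - <<'E'
from h import *
c=vision.camera('scene')
m=[d for d in nets.silhouettes(c,'lock_pin') if abs(d['at'][0]-313)<15 and abs(d['at'][1]-146)<20]
p=sensors.read_state()['tool_pos']
uv=np.array([[418,280],[449,352],[480,425]])/5.357+[232,88]
P=onplane(c,uv,EY,p@EY); print(np.c_[P@EX,P[:,2]].round(1), p@EX)
d=P[0]-P[2]; print('tilt',np.degrees(np.arctan2(-d@EX,d[2])))
# shank mask: grey pixels along, per-row centre
if m:
  M=m[0]['mask']; hsv=cv2.cvtColor(c['image'],cv2.COLOR_RGB2HSV); M=M&(hsv[...,1]<90)
  rows=[(np.nonzero(M[r])[0].mean(),r) for r in range(384) if 2<=M[r].sum()<9]
  P=onplane(c,np.array(rows,float),EY,p@EY); x,z=P@EX,P[:,2]; k=np.polyfit(z,x,1); print(len(rows),'tilt fit',np.degrees(np.arctan(-k[0])),'x at tcp height',np.polyval(k,p[2]),'zrange',z.min(),z.max())
E
```

```text
[[650.6 232.4]
 [668.7 197.3]
 [687.4 160.7]] 632.9882776385531
tilt 27.14267077597713
32 tilt fit 26.032749113428043 x at tcp height 639.8324541603403 zrange 161.35401104987943 252.50778919774052
```

>>> send_rows:
  commands:
    - [-0.55,-0.1,0,0,2.0]
    - [0,0,0,0,2.0]
    - [0,0,2.5,0,2.0]
    - [0,0,2.5,0,2.0]
    - [-2.8,-2.6,0,0,2.0]
    - [-2.8,-2.6,0,0,2.0]
    - [-2.8,-2.6,0,0,2.0]
    - [-2.8,-2.6,0,0,2.0]
    - [0,0,0,0,2.0]
    - [0,0,0,0,2.0]
  grip_force: 40

```text
clock: 10.18
tool_pos: [493.8, 76.0, 307.2]
tcp_rot: [-0.0, -0.084, 0.996, 0.0]
force: [0.8, -0.6, -0.4]
grip_width: 24.8
```

```bash
cat > b.py <<'E'
import sys
from h import *
s=sensors.read_state(); p=s['tool_pos']; print(s['clock'],p.round(1),'ex',(p@EX).round(1),'ey',(p@EY).round(1),s['force'].round(1),s['grip_width'])
A=-.5*EX+np.array([0,0,.866])
M0=567*EX-9*EY+[0,0,168.5]
for n in ('scene','wrist','top'):
  c=vision.camera(n); hsv=cv2.cvtColor(c['image'],cv2.COLOR_RGB2HSV)
  g=pix(c,M0)[0]; print(n,'mouth guess px',g.round(1))
  br=(hsv[...,0]>8)&(hsv[...,0]<26)&(hsv[...,1]>110)&(hsv[...,2]>50)
  k,l,st,ce=cv2.connectedComponentsWithStats(br.astype(np.uint8))
  for i in range(1,k):
    if st[i,4]>15 and np.hypot(*(ce[i]-g))<40:
      v,u=np.nonzero(l==i); P=onplane(c,np.c_[u,v],A,M0@A); C=cloud(c,l==i)
      F=C[abs((C-M0)@A)<6]; q=np.c_[P@EX,P@EY]
      print('  brass',ce[i].round(1),st[i,4],'depth med ex,ey,z',np.array([np.median(C@EX),np.median(C@EY),np.median(C[:,2])]).round(1),'A-offset',np.percentile((C-M0)@A,[10,50,90]).round(1),'onplane ex,ey range',q.min(0).round(1),q.max(0).round(1),((q.min(0)+q.max(0))/2).round(1))
  # pin line in the jaw plane
  for d in nets.silhouettes(c,'lock_pin'):
    v,u=np.nonzero(d['mask']); P=onplane(c,np.c_[u,v],EY,p@EY)
    if np.linalg.norm(np.median(P,0)-p)<90:
      Mk=d['mask']&(hsv[...,1]<100)
      rows=[(np.nonzero(Mk[r])[0].mean(),r) for r in range(384) if 2<=Mk[r].sum()<12]
      if len(rows)>8:
        Q=onplane(c,np.array(rows,float),EY,p@EY); x,z=Q@EX,Q[:,2]; kk=np.polyfit(z,x,1); lo=z.argmin()
        print('  pin',len(rows),'tilt',np.degrees(np.arctan(-kk[0])).round(1),'tip ex,z rel tcp',(x[lo]-p@EX).round(1),(z[lo]-p[2]).round(1),'line ex at tcp rel',(np.polyval(kk,p[2])-p@EX).round(1))
  if n in sys.argv: 
    u0,v0=g.astype(int); v0=int(np.clip(v0,60,324));u0=int(np.clip(u0,75,437)); save(cv2.resize(c['image'][v0-60:v0+60,u0-75:u0+75],(750,600),interpolation=cv2.INTER_CUBIC),'b%d%s.png'%(s['clock']*10,n)); print('crop',u0-75,v0-60)
E
python3 b.py scene; ls pics
```

```text
10.175 [493.8  76.  307.2] ex 499.5 ey -8.8 [ 0.8 -0.6 -0.4] 24.824442367105867
scene mouth guess px [266.8 171.1]
  brass [246.  147.8] 135 depth med ex,ey,z [413.4 229.4  75.7] A-offset [-16.9  -2.2  10. ] onplane ex,ey range [375.5 149.2] [457.4 287. ] [416.4 218.1]
  brass [267.5 172.4] 75 depth med ex,ey,z [570.8 -15.  168.2] A-offset [-7.3 -1.5  0.3] onplane ex,ey range [555.4 -42.5] [589.4   7.1] [572.4 -17.7]
  pin 30 tilt 28.2 tip ex,z rel tcp 53.5 -91.9 line ex at tcp rel 6.7
crop 191 111
wrist mouth guess px [262.3 244.4]
  brass [262.7 238.2] 371 depth med ex,ey,z [560.5  -8.3 166. ] A-offset [0.1 1.1 2. ] onplane ex,ey range [553.5 -23.6] [571.    5.9] [562.3  -8.8]
top mouth guess px [225.5 183.7]
b101scene.png
held1.png
scene0.png
t1scene.png
top0.png
topcrop.png
wrist0.png
```

```bash
python3 - <<'E'
from h import *
c=vision.camera('wrist'); im=c['image'].copy()
save(cv2.resize(im[165:285,187:337],(750,600),interpolation=cv2.INTER_CUBIC),'w2.png')
E
```

```text
(no output)
```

View pics/w2.png

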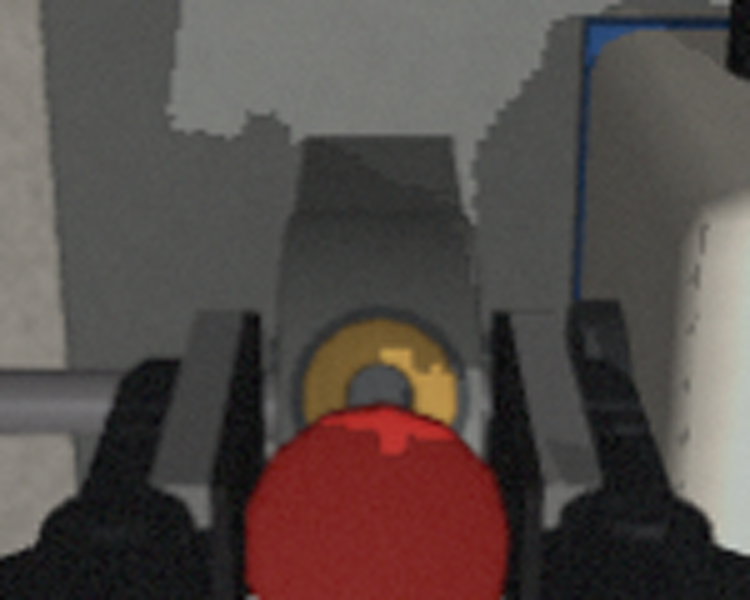

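The wrist view sights almost down the pin axis. The brass ring spans columns 303–458 with its top edge at row 320, the dark hole spans 347–413, and the red head spans 245–510. All are centred near column 379. I'll fit both circles in this one camera.

```bash
python3 - <<'E'
from h import *
from scipy.optimize import least_squares
c=vision.camera('wrist'); s=sensors.read_state(); p=s['tool_pos']; Z=np.array([0,0,1.])
A=-.5*EX+.866*Z; B=.866*EX+.5*Z
t=np.linspace(0,2*np.pi,361)
def ext(ctr,r,ax=(B,EY)):
    P=ctr+r*(np.cos(t)[:,None]*ax[0]+np.sin(t)[:,None]*ax[1]); q=(pix(c,P)-[187,165])*5
    return q[:,0].min(),q[:,0].max(),q[:,1].min(),q[:,1].max()
def M(v,off=0): return v[0]*EX+v[1]*EY+168.5*Z+ (A*off)
def f(v,off):
    o=ext(M(v,off),16); h=ext(M(v,off),6.75)
    return [o[0]-303,o[1]-458,o[2]-320,h[0]-347,h[1]-413,h[2]-364]
for off in(-2,0,2):
    r=least_squares(f,[565,-9],args=(off,)); m=M(r.x,off); print('off',off,'mouth ex,ey,z',(m@EX).round(2),(m@EY).round(2),m[2].round(2),'res',np.round(r.fun,1))
def g(v):
    o=ext(p+v[0]*EX+v[1]*EY+v[2]*Z,13); return [o[0]-245,o[1]-510,o[2]-406]
r=least_squares(g,[-3.5,0,6]); print('head top centre rel tcp (ex,ey,z)',r.x.round(2),r.fun.round(1)); print('expected -3.5,0,6.1; tcp ex,ey,z',p@EX,p@EY,p[2])
E
```

```text
off -2 mouth ex,ey,z 567.98 -8.43 166.77 res [-1.1  0.6 -0.6  0.2  0.3  0.7]
off 0 mouth ex,ey,z 567.12 -8.43 168.5 res [-1.6  1.2 -0.8 -0.   0.5  0.8]
off 2 mouth ex,ey,z 566.26 -8.44 170.23 res [-2.2  1.7 -0.9 -0.3  0.8  1. ]
head top centre rel tcp (ex,ey,z) [ 6.2  -0.32  1.89] [0. 0. 0.]
expected -3.5,0,6.1; tcp ex,ey,z 499.58306964006925 -8.717444449305507 306.9418444974722
```

View pics/b101scene.png

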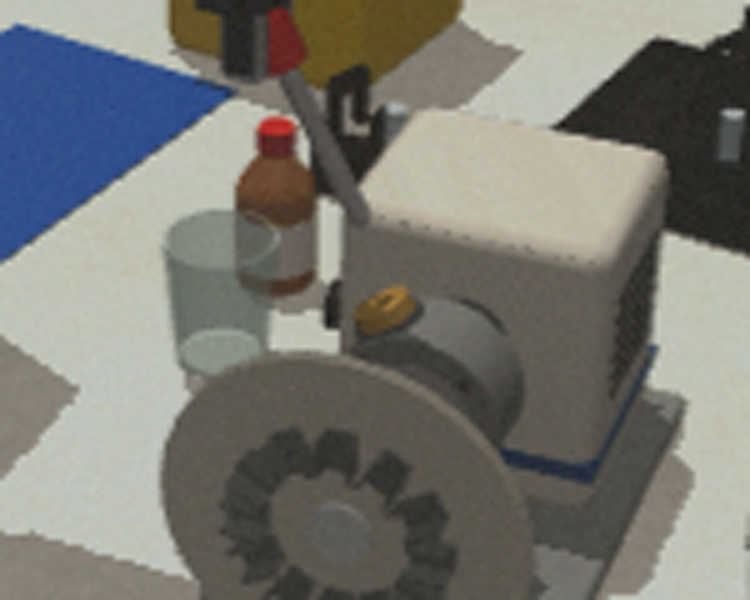

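The shank runs from about (288,78) at the head's underside to the tip at about (360,224). The brass face is centred near (388,298).

```bash
python3 - <<'E'
from h import *
c=vision.camera('scene'); p=sensors.read_state()['tool_pos']
uv=np.array([[288,79],[322,148],[352,209],[360,224],[388,298]])/5+[191,111]
P=onplane(c,uv,EY,p@EY); print(np.c_[P@EX-p@EX,P[:,2]-p[2]].round(1)); 
d=P[0]-P[2]; print('tilt',np.degrees(np.arctan2(-d@EX,d[2])),'underside-tip length',np.linalg.norm(P[0]-P[3]),'mouth ex,z',P[4]@EX,P[4][2])
# known mouth reprojected
print((pix(c,567.1*EX-8.4*EY+[0,0,168.5])-[191,111])*5)
# red head side: rightmost red in scene
E
```

```text
[[  17.1  -23.7]
 [  35.3  -57.8]
 [  51.8  -88.7]
 [  56.2  -96.3]
 [  72.2 -135.8]]
tilt 28.10984405802676 underside-tip length 82.45888912883368 mouth ex,z 571.7874034773265 171.17988017422533
[[379.40436202 300.16739662]]
```

>>> send_rows:
  commands:
    - [0.25,0.06,-1.0,0,2.0]
    - [0.25,0.06,-1.0,0,2.0]
    - [0.25,0.06,-1.0,0,2.0]
    - [0,0,0,0,2.0]

```text
clock: 11.12
tool_pos: [500.9, 77.6, 276.1]
tcp_rot: [-0.001, -0.084, 0.996, -0.0]
force: [-0.9, 0.3, 0.2]
grip_width: 24.3
```

```bash
python3 - <<'E'
from h import *
s=sensors.read_state(); p=s['tool_pos']; print(s['clock'],(p@EX).round(1),(p@EY).round(1),p[2].round(1),s['force'].round(1))
c=vision.camera('scene'); save(cv2.resize(c['image'][135:195,230:305],(750,600),interpolation=cv2.INTER_CUBIC),'tip3.png')
E
```

```text
11.125 506.8 -8.4 276.1 [-0.9  0.3  0.2]
```

View pics/tip3.png

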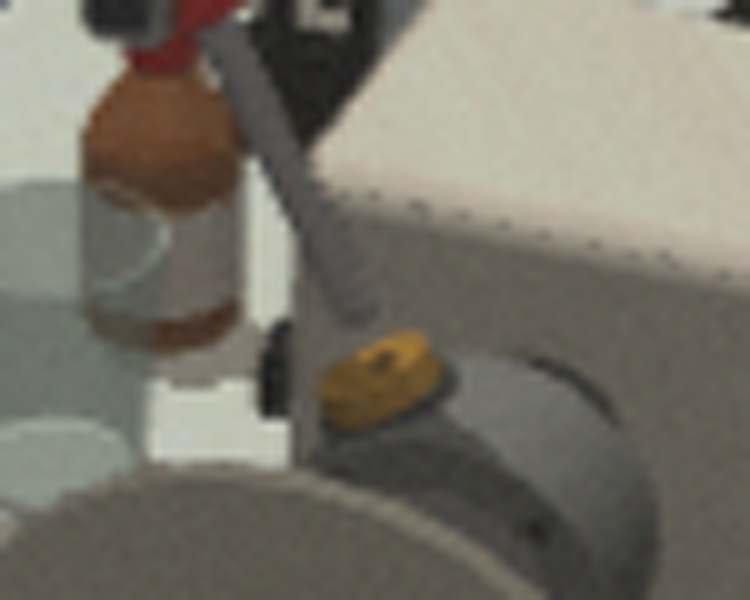

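The pin tip is at (360,320), and its axis extended passes through the dark hole at (385,360). Now I advance along the hole axis in small steps.

>>> send_rows:
  commands:
    - [0.2,0.03,-0.35,0,2.0]
    - [0.2,0.03,-0.35,0,2.0]
    - [0.2,0.03,-0.35,0,2.0]
    - [0.2,0.03,-0.35,0,2.0]
    - [0,0,0,0,2.0]

```text
clock: 11.8
tool_pos: [508.9, 78.9, 262.6]
tcp_rot: [-0.001, -0.084, 0.996, 0.0]
force: [-2.1, -0.2, -1.5]
grip_width: 24.6
```

>>> send_rows:
  commands:
    - [0.2,0.03,-0.35,0,2.0]
    - [0.2,0.03,-0.35,0,2.0]
    - [0.2,0.03,-0.35,0,2.0]
    - [0,0,0,0,2.0]

```text
clock: 12.3
tool_pos: [515.2, 79.8, 252.2]
tcp_rot: [-0.0, -0.084, 0.996, -0.0]
force: [-1.6, 0.3, -1.7]
grip_width: 24.6
```

>>> send_rows:
  commands:
    - [0.2,0.03,-0.35,0,2.0]
    - [0.2,0.03,-0.35,0,2.0]
    - [0.2,0.03,-0.35,0,2.0]
    - [0.2,0.03,-0.35,0,2.0]
    - [0,0,0,0,2.0]
  grip_force: 25

```text
clock: 12.92
tool_pos: [523.0, 81.1, 237.9]
tcp_rot: [-0.001, -0.084, 0.996, 0.0]
force: [-3.2, 2.5, -6.8]
grip_width: 24.8
```

```bash
python3 - <<'E'
from h import *
c=vision.camera('scene'); save(cv2.resize(c['image'][95:195,210:335],(750,600),interpolation=cv2.INTER_CUBIC),'in4.png')
E
```

```text
(no output)
```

View pics/in4.png

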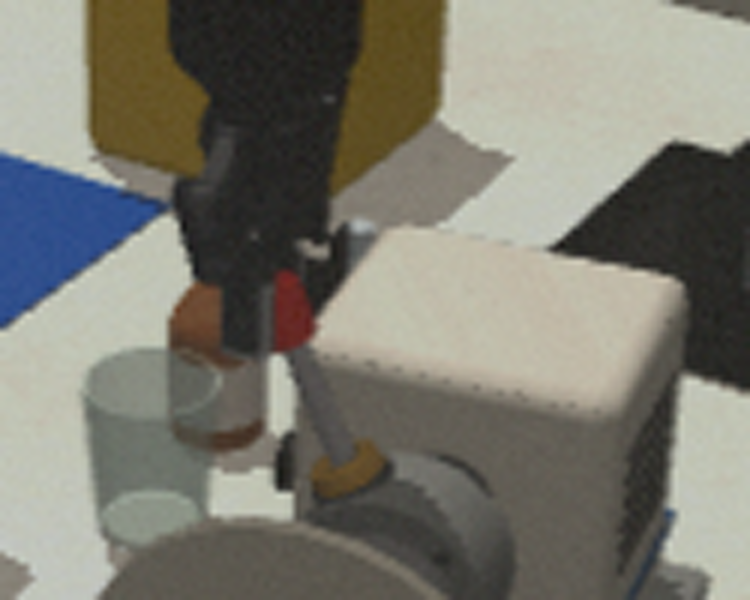

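The pin stands in the bushing at (350,450). I release it so it drops onto the hub.

>>> send_rows:
  commands:
    - [0,0,0,0,5.5]
    - [0,0,0,0,5.5]
    - [0,0,0,0,5.5]
    - [0,0,3,0,5.5]
    - [0,0,4,0,5.5]
    - [0,0,4,0,5.5]
    - [0,0,0,0,5.5]

```text
clock: 13.85
tool_pos: [524.3, 81.1, 351.5]
tcp_rot: [0.003, -0.084, 0.996, 0.0]
force: [0.5, -0.5, -1.1]
grip_width: 55.2
```

```bash
cat > head.py <<'E'
from h import *
def head(n='scene'):
  c=vision.camera(n); hsv=cv2.cvtColor(c['image'],cv2.COLOR_RGB2HSV)
  red=((hsv[...,0]<9)|(hsv[...,0]>170))&(hsv[...,1]>130)&(hsv[...,2]>50)
  ctr=567*EX-8.4*EY+np.array([0,0,168.5])-.5*EX*60+np.array([0,0,.866*60]); g=pix(c,ctr)[0]
  k,l,st,ce=cv2.connectedComponentsWithStats(red.astype(np.uint8))
  out=[]
  for i in range(1,k):
    if st[i,4]>20 and np.hypot(*(ce[i]-g))<(30 if n!='wrist' else 90):
      v,u=np.nonzero(l==i); C=cloud(c,l==i); 
      out.append((n,ce[i].round(1).tolist(),int(st[i,4]),'rows',int(v.min()),int(v.max()),'med ex,ey,z',[round(float(np.median(x)),1) for x in (C@EX,C@EY,C[:,2])]))
  return out,c
if __name__=='__main__':
  s=sensors.read_state(); p=s['tool_pos']; print(s['clock'],(p@EX).round(1),(p@EY).round(1),p[2].round(1),s['force'].round(1),s['torque'].round(2))
  for r in head()[0]: print(r)
E
python3 head.py
```

```text
13.85 530.4 -9.0 351.5 [ 0.5 -0.5 -1.1] [ 0.02 -0.01 -0.03]
('scene', [245.7, 138.3], 46, 'rows', 135, 142, 'med ex,ey,z', [408.5, 237.0, 106.9])
('scene', [252.8, 148.8], 117, 'rows', 142, 155, 'med ex,ey,z', [532.1, -17.1, 228.3])
```

The pin rests on the hub, with its head at z≈228 and scene row 148.8 as the baseline. Next I move over the disc rim and measure the disc plane from the wrist camera.

>>> send_rows:
  commands:
    - [2.29,-2.63,-1.0,0,4.0]
    - [2.29,-2.63,-2.0,0,4.0]
    - [2.29,-2.63,-2.0,0,4.0]
    - [2.29,-2.61,-2.0,0,4.0]
    - [0,0,0,0,4.0]
  grip_force: 25

```text
clock: 14.52
tool_pos: [614.7, -25.7, 275.2]
tcp_rot: [-0.002, -0.083, 0.997, 0.0]
force: [-0.1, -0.4, 0.4]
grip_width: 39.6
```

```bash
python3 - <<'E'
from h import *
s=sensors.read_state(); p=s['tool_pos']; print(s['clock'],(p@EX).round(1),(p@EY).round(1),p[2].round(1),s['force'].round(1),s['grip_width'])
for n in('wrist','top'):
  c=vision.camera(n); P=cloud(c,np.ones((384,512),bool)); x,y,z=P@EX,P@EY,P[:,2]
  m=(z>206)&(z<218)&(abs(x-595)<40)&(abs(y+128)<15); print(n,m.sum(), np.percentile(y[m],[3,50,97]).round(1) if m.sum() else '')
  m=(z>150)&(z<218)&(abs(x-595)<80)&(abs(y+128)<15)&(np.hypot(x-595,z-120)>85); print(n,m.sum(), np.percentile(y[m],[3,50,97]).round(1) if m.sum() else '', z[m].max() if m.sum() else '')
E
```

```text
14.525 601.4 -129.5 275.2 [-0.1 -0.4  0.4] 39.59418256409135
wrist 1248 [-132.7 -128.8 -125.2]
wrist 2106 [-132.6 -128.9 -125.2] 217.10525464063818
top 0 
top 0
```

>>> send_rows:
  commands:
    - [0.1,0.05,-3,0,4.0]
    - [0,0,-2.5,0,4.0]
    - [0,0,-1.4,0,4.0]
    - [0,0,0,0,0.5]
    - [0,0,0,0,0.5]
    - [0,0,0,0,0.5]
    - [0,0,0,0,0.5]
  grip_force: 20

```text
clock: 15.5
tool_pos: [616.3, -23.8, 210.8]
tcp_rot: [0.001, -0.084, 0.996, -0.0]
force: [0.1, -5.0, 6.1]
grip_width: 7.3
```

```bash
python3 head.py
```

```text
15.5 603.3 -127.9 210.8 [ 0.1 -5.   6.1] [-0.68  0.33  0.17]
('scene', [245.1, 138.4], 37, 'rows', 135, 142, 'med ex,ey,z', [407.1, 234.8, 105.4])
('scene', [250.3, 149.7], 52, 'rows', 145, 155, 'med ex,ey,z', [525.9, -18.6, 226.3])
```

>>> send_rows:
  commands:
    - [0.7,0.12,-0.1,0,0.5]
    - [0.7,0.12,-0.15,0,0.5]
    - [0,0,0,0,0.5]

```text
clock: 15.92
tool_pos: [630.5, -21.4, 207.8]
tcp_rot: [0.001, -0.084, 0.996, -0.0]
force: [2.6, -4.5, 3.4]
grip_width: 7.4
```

```bash
python3 head.py; python3 -c "
import math
for a in range(76,0,-6): print(a, round((math.cos(math.radians(a-6))-math.cos(math.radians(a)))*9*.9855,2),round((math.cos(math.radians(a-6))-math.cos(math.radians(a)))*9*.1695,2),round((math.sin(math.radians(a-6))-math.sin(math.radians(a)))*9,2))"
```

```text
15.925 617.8 -127.9 207.8 [ 2.6 -4.5  3.4] [-0.74 -0.15  0.12]
('scene', [245.7, 138.1], 46, 'rows', 135, 142, 'med ex,ey,z', [407.6, 234.9, 106.6])
('scene', [252.4, 149.3], 102, 'rows', 143, 155, 'med ex,ey,z', [531.2, -17.7, 228.2])
76 0.89 0.15 -0.28
70 0.85 0.15 -0.37
64 0.81 0.14 -0.46
58 0.76 0.13 -0.54
52 0.7 0.12 -0.62
46 0.63 0.11 -0.69
40 0.56 0.1 -0.75
34 0.48 0.08 -0.81
28 0.39 0.07 -0.85
22 0.3 0.05 -0.89
16 0.21 0.04 -0.92
10 0.11 0.02 -0.94
4 0.02 0.0 -0.94
```

>>> send_rows:
  commands:
    - [0.45,0.08,-0.14,0,0.5]
    - [0.44,0.07,-0.14,0,0.5]

```text
clock: 16.23
tool_pos: [638.7, -20.0, 204.9]
tcp_rot: [0.0, -0.084, 0.996, -0.0]
force: [-3.3, -5.3, 4.1]
grip_width: 7.3
```

```bash
python3 head.py
```

```text
16.225 626.1 -127.9 204.9 [-3.3 -5.3  4.1] [-0.98  0.75  0.16]
('scene', [245.7, 138.3], 46, 'rows', 135, 142, 'med ex,ey,z', [409.2, 236.6, 107.1])
('scene', [252.7, 148.8], 118, 'rows', 142, 155, 'med ex,ey,z', [531.1, -17.4, 228.2])
```

>>> send_rows:
  commands:
    - [0.43,0.08,-0.18,0,0.5]
    - [0.42,0.07,-0.19,0,0.5]

```text
clock: 16.52
tool_pos: [647.2, -18.5, 201.1]
tcp_rot: [0.0, -0.084, 0.996, -0.0]
force: [-1.9, -5.9, 4.6]
grip_width: 7.3
```

```bash
python3 head.py
```

```text
16.525 634.7 -127.9 201.1 [-1.9 -5.9  4.6] [-1.01  0.72  0.16]
('scene', [245.7, 138.3], 46, 'rows', 135, 142, 'med ex,ey,z', [408.8, 233.9, 107.4])
('scene', [252.8, 148.8], 120, 'rows', 142, 155, 'med ex,ey,z', [531.6, -16.8, 227.9])
```

>>> send_rows:
  commands:
    - [0.41,0.07,-0.22,0,0.5]
    - [0.4,0.07,-0.24,0,0.5]

```text
clock: 16.82
tool_pos: [655.3, -17.1, 196.4]
tcp_rot: [0.0, -0.084, 0.996, -0.0]
force: [-1.9, -6.1, 4.2]
grip_width: 7.4
```

```bash
python3 head.py
```

```text
16.825 642.9 -127.9 196.4 [-1.9 -6.1  4.2] [-1.08  0.66  0.15]
('scene', [245.7, 138.3], 47, 'rows', 135, 142, 'med ex,ey,z', [408.4, 235.5, 106.4])
('scene', [252.8, 148.8], 121, 'rows', 142, 155, 'med ex,ey,z', [530.9, -16.9, 227.9])
```

>>> send_rows:
  commands:
    - [0.38,0.06,-0.26,0,0.5]
    - [0.38,0.07,-0.28,0,0.5]

```text
clock: 17.12
tool_pos: [662.9, -15.8, 191.0]
tcp_rot: [0.0, -0.084, 0.996, -0.0]
force: [-2.8, -5.4, 4.5]
grip_width: 7.8
```

```bash
python3 head.py
```

```text
17.125 650.6 -127.9 191.0 [-2.8 -5.4  4.5] [-1.01  0.74  0.15]
('scene', [245.7, 138.2], 45, 'rows', 135, 142, 'med ex,ey,z', [407.9, 235.7, 106.2])
('scene', [252.9, 148.8], 120, 'rows', 142, 155, 'med ex,ey,z', [531.6, -16.5, 228.8])
```

>>> send_rows:
  commands:
    - [0.36,0.06,-0.3,0,0.5]
    - [0.34,0.06,-0.32,0,0.5]

```text
clock: 17.42
tool_pos: [670.0, -14.5, 184.8]
tcp_rot: [0.0, -0.084, 0.996, -0.0]
force: [-0.9, -5.7, 5.9]
grip_width: 7.5
```

```bash
python3 head.py
```

```text
17.425 657.8 -127.9 184.8 [-0.9 -5.7  5.9] [-0.96  0.65  0.16]
('scene', [245.7, 138.3], 46, 'rows', 135, 142, 'med ex,ey,z', [408.1, 235.5, 106.6])
('scene', [252.9, 148.8], 122, 'rows', 142, 155, 'med ex,ey,z', [532.1, -16.1, 227.9])
```

>>> send_rows:
  commands:
    - [0.32,0.06,-0.34,0,0.5]
    - [0.31,0.05,-0.35,0,0.5]

```text
clock: 17.73
tool_pos: [676.4, -13.4, 178.0]
tcp_rot: [0.0, -0.084, 0.996, -0.0]
force: [-0.9, -5.3, 5.2]
grip_width: 7.8
```

```bash
python3 head.py; python3 - <<'E'
# is the disc turning? rotation of clip pattern vs first pictures (mod 30 deg)
from h import *
c=vision.camera('scene')
def unwrap(im):
  t=np.radians(np.arange(0,360,1.)); r=np.arange(38,56,3.)
  o=[]
  for R in r:
    P=(595+R*np.cos(t))[:,None]*EX+(-135)*EY+(120+R*np.sin(t))[:,None]*np.array([0,0,1.]); q=pix(c,P).astype(np.float32)
    o.append(cv2.remap(im,q[:,0].reshape(-1,1),q[:,1].reshape(-1,1),cv2.INTER_LINEAR)[:,0])
  return np.mean(o,0)
for im in(cv2.imread('pics/scene0.png',0),cv2.cvtColor(c['image'],cv2.COLOR_RGB2GRAY)):
  s=unwrap(im.astype(np.float32)); s=s-s.mean(); k=np.fft.rfft(s)[12]; print('12-fold phase deg',np.degrees(-np.angle(k))/12, abs(k))
E
```

```text
17.725 664.3 -127.9 178.0 [-0.9 -5.3  5.2] [-0.93  0.61  0.12]
('scene', [245.7, 138.3], 46, 'rows', 135, 142, 'med ex,ey,z', [409.2, 235.3, 106.9])
('scene', [252.8, 148.7], 119, 'rows', 142, 155, 'med ex,ey,z', [531.9, -17.1, 228.5])
12-fold phase deg -14.583282 1011.0885
12-fold phase deg 2.180823 1063.8743
```

>>> send_rows:
  commands:
    - [0.29,0.05,-0.37,0,0.5]
    - [0.27,0.05,-0.38,0,0.5]

```text
clock: 18.08
tool_pos: [682.0, -12.5, 170.6]
tcp_rot: [0.0, -0.084, 0.996, -0.0]
force: [0.3, -4.7, 6.0]
grip_width: 7.5
```

```bash
python3 head.py
```

```text
18.075 670.0 -127.9 170.6 [ 0.3 -4.7  6. ] [-0.99  0.5   0.12]
('scene', [245.7, 138.3], 46, 'rows', 135, 142, 'med ex,ey,z', [409.1, 234.2, 107.2])
('scene', [253.1, 149.1], 119, 'rows', 143, 155, 'med ex,ey,z', [531.9, -16.1, 227.9])
```

>>> send_rows:
  commands:
    - [0.25,0.04,-0.4,0,0.5]
    - [0,0,0,0,0.5]

```text
clock: 18.38
tool_pos: [684.7, -12.0, 166.3]
tcp_rot: [0.0, -0.084, 0.996, -0.0]
force: [2.5, -4.8, 1.7]
grip_width: 7.5
```

```bash
python3 head.py
```

```text
18.375 672.8 -127.9 166.3 [ 2.5 -4.8  1.7] [-0.84 -0.24  0.17]
('scene', [245.7, 138.3], 46, 'rows', 135, 142, 'med ex,ey,z', [408.1, 235.6, 106.1])
('scene', [253.3, 149.5], 120, 'rows', 143, 156, 'med ex,ey,z', [533.7, -17.4, 227.3])
```

>>> send_rows:
  commands:
    - [0.23,0.04,-0.41,0,0.5]
    - [0,0,0,0,0.5]

```text
clock: 18.68
tool_pos: [687.1, -11.6, 162.2]
tcp_rot: [0.001, -0.084, 0.996, -0.0]
force: [3.5, -4.5, 1.7]
grip_width: 7.2
```

```bash
python3 head.py
```

```text
18.675 675.2 -127.9 162.2 [ 3.5 -4.5  1.7] [-0.8  -0.33  0.12]
('scene', [245.7, 138.3], 46, 'rows', 135, 142, 'med ex,ey,z', [407.2, 236.0, 106.1])
('scene', [258.3, 154.3], 114, 'rows', 148, 160, 'med ex,ey,z', [544.6, -13.4, 213.5])
```

The pin dropped: the head moved about 19 mm along the axis, from row 148.8 to 154.3. I stop turning at once and let go of the disc.

>>> send_rows:
  commands:
    - [0,0,0,0,4.0]
    - [0,0,0,0,4.0]
    - [0,0,0,0,4.0]
    - [0,0,4.5,0,4.0]
    - [0,0,5,0,4.0]
    - [0,0,5,0,0.0]
    - [-4.2,2.3,0,0,0.0]
    - [-4.2,2.3,0,0,0.0]
    - [-4.2,2.3,0,0,0.0]
    - [-4.2,2.3,0,0,0.0]
    - [0,0,0,0,0.0]

```text
clock: 20.1
tool_pos: [520.2, 80.0, 308.1]
tcp_rot: [0.0, -0.085, 0.996, 0.0]
force: [-0.3, -0.3, -0.2]
grip_width: 0.1
```

```bash
python3 - <<'E'
from h import *
from head import head
s=sensors.read_state(); p=s['tool_pos']; print(s['clock'],p.round(1),(p@EX).round(1),(p@EY).round(1),s['force'].round(1),s['grip_width'])
for n in('scene','wrist'):
  o,c=head(n)
  for r in o: print(r)
E
```

```text
20.1 [520.2  80.  308.1] 526.3 -9.3 [-0.3 -0.3 -0.2] 0.11490606989390041
('scene', [245.8, 138.2], 45, 'rows', 135, 142, 'med ex,ey,z', [409.2, 235.2, 107.0])
('scene', [258.4, 154.4], 111, 'rows', 148, 160, 'med ex,ey,z', [545.4, -14.3, 213.9])
('wrist', [268.6, 210.7], 848, 'rows', 195, 226, 'med ex,ey,z', [537.0, -5.4, 221.1])
```

>>> send_rows:
  commands:
    - [0,0.1,-2.5,0,0]
    - [0,0,-2.5,0,0]
    - [0,0,-0.9,0,0]
    - [0,0,0,0,0]
  grip_force: 40

```text
clock: 20.7
tool_pos: [522.9, 79.5, 248.1]
tcp_rot: [-0.0, -0.084, 0.996, -0.0]
force: [-0.8, -0.1, 0.2]
grip_width: -0.1
```

>>> send_rows:
  commands:
    - [0.2,0.03,-0.35,0,0]
    - [0.2,0.03,-0.35,0,0]
    - [0.2,0.03,-0.35,0,0]
    - [0,0,0,0,0]

```text
clock: 21.2
tool_pos: [528.8, 80.7, 237.8]
tcp_rot: [0.0, -0.084, 0.996, -0.0]
force: [0.4, -0.2, -0.4]
grip_width: -0.4
```

```bash
python3 head.py
```

```text
21.2 534.8 -10.1 237.8 [ 0.4 -0.2 -0.4] [ 0.02 -0.01 -0.  ]
('scene', [244.4, 139.1], 21, 'rows', 135, 142, 'med ex,ey,z', [405.8, 232.5, 102.7])
('scene', [259.5, 157.0], 92, 'rows', 151, 162, 'med ex,ey,z', [549.3, -14.3, 207.8])
```

>>> send_rows:
  commands:
    - [0.15,0.2,-0.35,0,0]
    - [0.2,0.03,-0.35,0,0]
    - [0.2,0.03,-0.35,0,0]
    - [0,0,0,0,0]

```text
clock: 21.75
tool_pos: [534.2, 83.3, 227.1]
tcp_rot: [0.0, -0.084, 0.996, -0.0]
force: [-0.3, -0.6, -0.9]
grip_width: -0.1
```

```bash
python3 head.py
```

```text
21.75 540.6 -8.4 227.1 [-0.3 -0.6 -0.9] [ 0.01 -0.04 -0.03]
('scene', [261.3, 161.4], 100, 'rows', 155, 167, 'med ex,ey,z', [554.3, -15.8, 197.7])
```

>>> send_rows:
  commands:
    - [0.2,0.03,-0.35,0,0]
    - [0.2,0.03,-0.35,0,0]
    - [0,0,0,0,0]

```text
clock: 22.18
tool_pos: [538.1, 84.0, 219.9]
tcp_rot: [-0.0, -0.084, 0.996, 0.0]
force: [1.3, 0.2, -0.5]
grip_width: -0.0
```

```bash
python3 head.py
```

```text
22.175 544.5 -8.4 219.9 [ 1.3  0.2 -0.5] [-0.03  0.04  0.02]
('scene', [244.1, 138.5], 21, 'rows', 135, 142, 'med ex,ey,z', [402.9, 233.7, 104.6])
('scene', [262.5, 164.4], 98, 'rows', 158, 170, 'med ex,ey,z', [557.8, -17.9, 190.9])
```

>>> send_rows:
  commands:
    - [0.2,0.03,-0.35,0,0]
    - [0.2,0.03,-0.35,0,0]
    - [0.1,0.02,-0.18,0,0]
    - [0,0,0,0,0]

```text
clock: 22.72
tool_pos: [543.0, 84.6, 212.3]
tcp_rot: [0.0, -0.084, 0.996, -0.0]
force: [-7.0, -1.5, 14.9]
grip_width: -0.1
```

```bash
python3 head.py
```

```text
22.725 549.5 -8.7 212.3 [-7.  -1.5 14.9] [-0.48  1.49  0.01]
('scene', [245.3, 137.9], 37, 'rows', 135, 142, 'med ex,ey,z', [406.7, 236.9, 107.7])
('scene', [263.9, 167.2], 98, 'rows', 161, 173, 'med ex,ey,z', [562.4, -18.2, 183.4])
```

>>> send_rows:
  commands:
    - [0.1,0.02,-0.2,0,0]
    - [0.1,0.02,-0.2,0,0]
    - [0,0,0,0,0]

```text
clock: 23.15
tool_pos: [543.8, 84.7, 211.4]
tcp_rot: [0.001, -0.084, 0.996, -0.0]
force: [-36.9, -8.1, 67.4]
grip_width: 0.4
```

```bash
python3 head.py
```

```text
23.15 550.2 -8.7 211.4 [-36.9  -8.1  67.4] [-1.62  7.31 -0.06]
('scene', [245.4, 138.0], 39, 'rows', 135, 142, 'med ex,ey,z', [406.9, 235.7, 107.9])
('scene', [264.2, 167.5], 97, 'rows', 161, 173, 'med ex,ey,z', [563.4, -17.6, 182.8])
```

The pin hit a hard stop, so the head is home. I back off and verify.

>>> send_rows:
  commands:
    - [-0.2,-0.04,0.4,0,0]
    - [-0.3,-0.05,1,0,0]
    - [0,0,4,0,0]
    - [-2,-1,4,0,0]
    - [-5,0,3,0,2]
    - [-5,0,0,0,2]
    - [-5,0,0,0,2]
    - [0,0,0,0,2]

```text
clock: 24.2
tool_pos: [367.9, 74.2, 332.4]
tcp_rot: [0.001, -0.084, 0.996, 0.0]
force: [1.7, -0.4, -0.2]
grip_width: 20.3
```

```bash
python3 head.py; python3 - <<'E'
from h import *
c=vision.camera('scene'); save(cv2.resize(c['image'][130:200,220:307],(746,600),interpolation=cv2.INTER_CUBIC),'fin.png')
w=vision.camera('wrist'); hsv=cv2.cvtColor(w['image'],cv2.COLOR_RGB2HSV)
red=((hsv[...,0]<9)|(hsv[...,0]>170))&(hsv[...,1]>130)&(hsv[...,2]>50)
C=cloud(w,red); m=np.hypot(C@EX-554,C@EY+8.4)<30; C=C[m]; A=-.5*EX+np.array([0,0,.866]); M=567.1*EX-8.4*EY+np.array([0,0,168.5])
print(len(C),'axial height of top above mouth', np.percentile((C-M)@A,[10,50,90]).round(1) if len(C) else '', 'centre',np.median(C@EX),np.median(C@EY))
E
```

```text
24.2 375.2 10.8 332.4 [ 1.7 -0.4 -0.2] [ 0.03 -0.07  0.01]
('scene', [245.7, 138.3], 46, 'rows', 135, 142, 'med ex,ey,z', [408.7, 235.6, 106.7])
('scene', [263.9, 166.5], 114, 'rows', 160, 173, 'med ex,ey,z', [561.3, -16.9, 184.4])
321 axial height of top above mouth [16.  27.  28.3] centre 548.7566523744416 -7.932244704524899
```

View pics/fin.png

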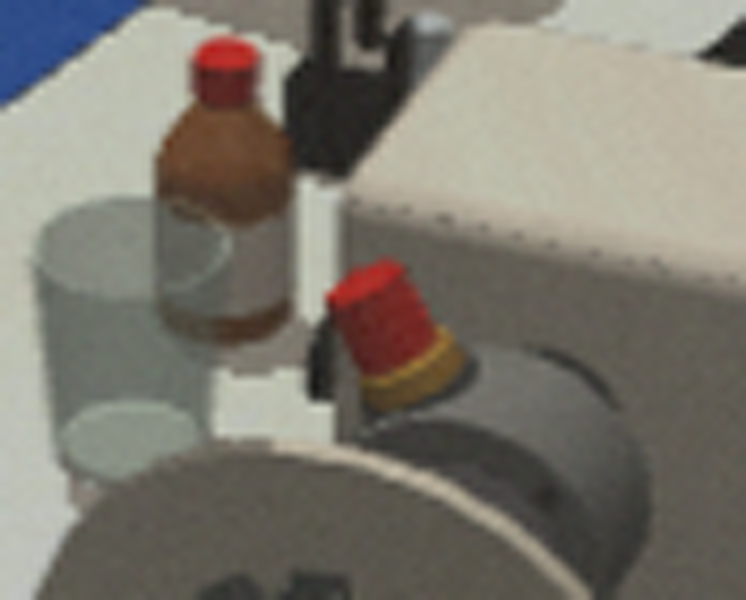

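The picture shows the red head sitting flush on the brass bushing at (395,330), with no shank visible. The wrist depth puts the head's top about 27 mm above the mouth (26 expected). Handing in.

```bash
python3 -c "
from h import *
print(manip.sign_off())"
```

```text
the job is handed in; nothing more can be done
None
```

The rotator is locked: the big red-headed pin is fully home in the brass bushing, the gripper has let go, and I handed the job in at about 24 s of the 64 s allowed.

- **Inserting the pin:** I gripped it by its head in the rack and drew its shank over the edge of the motor housing, which tilted it about 28° in the jaws. It then went into the bushing along the 30° axis and came to rest on the shaft.
- **Finding the cross-hole:** I turned the disc by its rim in small steps, with the wrist force staying under about 9 N. After roughly 57° the pin dropped about 19 mm; I stopped at once and released the disc.
- **Pushing it home:** I pushed the head down along the axis with closed fingertips to a hard stop.

**Last checks:**
- **Seating:** the final picture shows the head flush on the brass with no shank visible. Its top measured about 27 mm above the bushing's mouth, against 26 mm expected.
- **Surroundings:** the robot was clear of everything at hand-in. I did not re-check the tubes, rack or bench items in a final picture.

**What did not match expectations:**
- **Push force:** the readings, taken after each short push, stayed near zero until about 16 N just before the stop. I never clearly saw the 7–15 N of the spring ball.
- **Over-push:** my last 4 mm step pressed on the seated head with about 77 N for a moment. That is under the 120 N wrist limit. It is above the 40 N limit for the arm or gripper body, and I assumed that limit does not cover the fingertips.

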